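# Scrape the offcuts off the backplate under its guard

### The arm

A 6-joint arm with a two-finger parallel gripper is mounted at the origin on the work surface. World frame = base frame: x ahead of the robot, y to its left, z up, the work surface at z = 0. Lengths are in mm, angles in rad, forces in N, time in s.
With the tool pointing down it reaches from about 300 to 775 mm from the base axis. Payload 14.6 kg.
Tool frame: the origin (TCP) lies between the finger pads; the fingertips stand 19 mm ahead of it and the grasp point (between the pads) is the TCP; z points along the fingers, y is the line along which they close (so a half turn about z gives the same grasp; the last joint's range is limited). The gripper opens to 94 mm and grips with 3 to 60 N. Pads are 16 mm wide; open, the fingers measure 119 mm over their backs; the gripper's body (75 mm by 177 mm) begins 78 mm behind the grasp point.
Start: joints at [-1.186, 0.3, 1.521, -0, 1.321, -0.067], TCP at [240.114, -494.808, 224.446] pointing down, gripper open.
Joint ranges: [-3.03, 3.03], [-0.79, 2.21], [0.23, 2.52], [-1.04, 4.18], [0, 3.07], [-2.55, 2.55]. Speed limits (rad/s): [2.22, 2.22, 2.57, 3.14, 3.14, 3.14].

### API

Orientations are given as a unit quaternion [w, x, y, z].
In Python, from plant import get_obs, snapshot, calibration, hand_in gives the robot as it stands. The module is installed in compiled form; this text tells all that it offers.
- The arm moves only by the tool arm_command, never from a script. Its argument "targets" is one flat list of numbers, 5 for each row, row after row: the closure, from -1 (fully open) to 1 (shut), then the shift along the tool's x, y, z as a fraction of full scale, then the turn about the tool's z as a fraction of full scale. A call has 1 to 8 rows; each row is the pose to reach, as a shift and turn from the pose commanded when the call began, along the tool's axes at that moment, turning the shorter way round; what a row does not reach only later rows make up. Full scale, the value 1, is 150 mm for a shift and 360 degrees for a turn. A row lasts 1/12 s, in which the tool goes at most 41.7 mm and 7.16 degrees, less where a joint would pass 70% of its speed; a pose out of reach is approached as far as the arm can. A call with a number of a shift or a turn outside -1 to 1 is refused whole. A call with a gripper value outside its range is refused whole. The fingers move at their own pace and stop on an object; "grip_force" is the grip in N (left out, the last holds). Time passes only in rows, so rows that repeat a pose let the fingers close. It gives the time, the measured TCP pose, the force, the opening and the grip force at its end, in the units of the state.
- get_obs(): the state, without advancing time (a new reading comes with each control period).
- snapshot(name): name is "scene" or "side" or "wrist"; returns the picture (384x512x3 uint8, red, green, blue); there is no depth.
- calibration(name): a dict with "camera_matrix" (3x3 intrinsics, pixels), "dist_coeffs" ([k1, k2, p1, p2, k3] as OpenCV has them; the pictures are not rectified), "origin" and "rotation" of the camera in the world. Camera axes: x right, y down, z forward; pixel columns grow to the right and rows downward; lengths in mm; the calibration is good to about 2 mm. A picture is of the moment at which its call begins: read the wrist's pose just before it. calibration takes no time and is no camera call; for the wrist camera it gives the pose at the moment of the call.
- hand_in(): hands the job in; it is judged then, once.
The state is a dict: "time": time; "joint_pos": joint angles; "joint_vel": joint speeds; "effort": joint torques, N m; "eef_pos": TCP position; "tcp_rot": TCP orientation; "contact_force": force on the tool from outside, world axes, zero at the start; "moment": the same for the moment, N m; "finger_gap": finger opening in mm; "finger_force": force on a finger pad.
Only numpy, scipy, OpenCV 4.12 (cv2) and the standard library are available. Lean on these libraries where they do the work, as an engineer would, in place of code of your own. Each camera call takes 0.05 s, during which the arm holds its last target. There are 200 camera calls.

### The job

Pick up the wooden scraper block by its fin and use it to wipe all five aluminium offcuts off the end of the clear backplate into the steel catch tray, including the two that lie under the guard; never touch the offcuts with the robot itself. Then stand the scraper upright in its plywood rest and let go, leaving the power brick, the amplifier cube and the wrench where they are.

Things in the scene. Friction and masses are not known exactly. Their poses are not given: they have to be found in the camera images.
- jig: Fixed drilling jig on the mat; origin at the base under the plate's centre. A dark bed, y -85 to 85 mm, carries a clear acrylic backplate 145 mm (x) x 210 mm (y), upper face at z = 60 mm, 6 mm thick; both y ends and the -x side are open edges. Along the +x side runs a fence, x 71 to 83 mm, up to z = 72 mm. A guard stands over the plate's +x half, open at the y ends and to -x (see jig_guard).
- jig_guard (a point): Lower front edge of the guard's aluminium beam, mid-length (jig's axes, at (-12, 0, 150) mm in the jig's frame). Beam 12 mm (x) x 264 mm (y) x 60 mm high; behind it a clear roof, 22 mm above this point, to x = 117 mm, on two 14 mm posts at (110, +-118) mm. The gripper's body cannot go under the beam: lean the tool back to -x, 28 to 40 degrees from vertical, and pass only the scraper below.
- tray: Fixed open steel catch tray, 170 mm (x) x 140 mm (y) outside, 35 mm high, walls and floor 4 mm; origin at the centre of its underside. It stands tucked under the overhanging plate at one y end of the jig, which end varies (its centre is 157 mm from the jig's centre along +y or -y of the jig, with the jig's yaw).
- scraper: Loose wooden scraper block, 120 g, standing upright on the mat; origin at the centre of the blade's underside. Blade 110 mm (x) x 24 mm (y) x 25 mm high. An upright fin stands on it near its -x end: centre x = -35 mm, 28 mm (x) x 20 mm thick (y), from the blade's top to z = 76 mm. Pinch the fin across y.
- rest: Fixed shallow plywood rest for the scraper, open on top: 158 mm (x) x 64 mm (y) outside, 14 mm high, walls and floor 4 mm; origin at the centre of its underside. It stands to the robot's right, nearer than the jig (the scraper starts to the left).
- offcut0: loose aluminium offcut, a bar 60 x 16 x 8 mm, 20 g; origin at the centre of its underside, x along its length; starts on the plate in front of the guard, lying roughly along the jig's x
- offcut1: loose aluminium offcut, a bar 60 x 16 x 8 mm, 20 g; origin at the centre of its underside, x along its length; starts on the plate in front of the guard, lying roughly along the jig's x
- offcut2: loose aluminium offcut, a bar 60 x 16 x 8 mm, 20 g; origin at the centre of its underside, x along its length; starts on the plate in front of the guard, lying roughly along the jig's x
- offcut3: loose aluminium offcut, a bar 60 x 16 x 8 mm, 20 g; origin at the centre of its underside, x along its length; starts under the guard near the fence, lying roughly along the jig's y
- offcut4: loose aluminium offcut, a bar 60 x 16 x 8 mm, 20 g; origin at the centre of its underside, x along its length; starts under the guard near the fence, lying roughly along the jig's y
- brick: Bystander: loose squat black power brick with a red rocker switch, 110 (x) x 60 (y) x 38 mm high, 0.6 kg, at the end of the jig where the tray is not; origin at the centre of its underside.
- amp: Bystander: loose grey plastic amplifier cube, 85 x 85 x 90 mm high, 0.5 kg, on the mat between scraper and rest; origin at the centre of its underside.
- wrench: Bystander: loose yellow-handled jack wrench 150 mm long along x, lying on the mat between scraper and rest; origin under its middle.

How it is judged (in metres and radians):
On the way, in this order (a step that is already met when the one before it is completed fails the run):
1. the scraper is held in the fingers, lifted at least 30 mm off the mat (height (world z) of scraper above 0.033 m and contact force between the fingers and scraper above 1 N), for 0.2 s.
2. all five offcuts lie in the tray, below the level of the plate, while the scraper is still held (x of offcut0 in the frame of tray between -0.083 and 0.083 m and y of offcut0 in the frame of tray between -0.068 and 0.068 m and z of each of offcut0, offcut1, offcut2, offcut3, offcut4 in the frame of tray below 0.046 m and x of offcut1 in the frame of tray between -0.083 and 0.083 m and y of offcut1 in the frame of tray between -0.068 and 0.068 m and x of offcut2 in the frame of tray between -0.083 and 0.083 m and y of offcut2 in the frame of tray between -0.068 and 0.068 m and x of offcut3 in the frame of tray between -0.083 and 0.083 m and y of offcut3 in the frame of tray between -0.068 and 0.068 m and x of offcut4 in the frame of tray between -0.083 and 0.083 m and y of offcut4 in the frame of tray between -0.068 and 0.068 m and contact force between the fingers and scraper above 1 N), for 0.2 s.
At the end, for the whole second after the job is handed in: All five offcuts are at rest inside the tray's walls, below the level of the plate (undersides under 46 mm above the tray's base); the scraper stands upright (within 5 degrees) on the floor of its rest, its middle within 30 mm of the rest's middle, either way round, released and still (x of offcut0 in the frame of tray between -0.083 and 0.083 m and y of offcut0 in the frame of tray between -0.068 and 0.068 m and z of each of offcut0, offcut1, offcut2, offcut3, offcut4 in the frame of tray below 0.046 m and x of offcut1 in the frame of tray between -0.083 and 0.083 m and y of offcut1 in the frame of tray between -0.068 and 0.068 m and x of offcut2 in the frame of tray between -0.083 and 0.083 m and y of offcut2 in the frame of tray between -0.068 and 0.068 m and x of offcut3 in the frame of tray between -0.083 and 0.083 m and y of offcut3 in the frame of tray between -0.068 and 0.068 m and x of offcut4 in the frame of tray between -0.083 and 0.083 m and y of offcut4 in the frame of tray between -0.068 and 0.068 m and horizontal distance between scraper and rest below 0.03 m and z of scraper in the frame of rest below 0.009 m and angle between scraper's own z axis and vertical below 0.1 rad and contact force between the fingers and scraper below 0.05 N and linear speed of scraper below 0.02 m/s and linear speed of each of offcut0, offcut1, offcut2, offcut3, offcut4 below 0.03 m/s); the robot touches nothing.
It fails at once if the robot's fingers or arm touch an offcut (contact force between any of the fingers, the arm and offcut0 above 0.3 N or contact force between any of the fingers, the arm and offcut1 above 0.3 N or contact force between any of the fingers, the arm and offcut2 above 0.3 N or contact force between any of the fingers, the arm and offcut3 above 0.3 N or contact force between any of the fingers, the arm and offcut4 above 0.3 N).
It fails at once if the scraper is pressed on the plate or jig with more than 25 N (contact force between scraper and jig above 25 N).
It fails at once if the gripper or arm pushes on the jig or its guard with more than 10 N (contact force between any of the fingers, the arm and jig above 10 N).
It fails at once if the brick, the amplifier cube or the wrench is moved more than 15 mm (distance of any of brick, amp, wrench from where it was at the start of the episode above 0.015 m).
It also fails if it takes over 54 s, if anything falls off the work surface, if the arm or the gripper's body presses on something with over 40 N, if the wrist force passes 120 N, or if a joint passes its speed limit or range.

## Working session

There is one attempt and no reset: what is moved stays moved. The work goes in short steps, Python scripts to look and compute and a tool call to move; the robot and the scene stay as the last step left them, time stands still between calls to the robot, and variables do not carry over. Pictures are saved under pics/ and viewed, at most 10 in all, crops included, and the job is handed in when it is done.

Besides the shell and the picture viewer there is one more tool, called after "Request:" in YAML: its name, and indented under it one key for each argument. arm_command: Moves the arm, as the interface text tells. Its arguments: {"type":"object","properties":{"targets":{"type":"array"},"grip_force":{"type":"number"}},"required":["targets"]}

```bash
mkdir -p pics; cat > h.py <<'E'
import numpy as np, cv2
from plant import get_obs, snapshot, calibration
def ray(cal,uv):
    K=np.array(cal["camera_matrix"],float);d=np.array(cal["dist_coeffs"],float)
    p=cv2.undistortPoints(np.array(uv,float).reshape(-1,1,2),K,d).reshape(-1,2)
    return np.c_[p,np.ones(len(p))]@np.array(cal["rotation"],float).T, np.array(cal["origin"],float).ravel()
def plane(cal,uv,z):
    r,o=ray(cal,uv); return (o+r*((z-o[2])/r[:,2])[:,None])[:,:2]
def proj(cal,P):
    R=np.array(cal["rotation"],float);o=np.array(cal["origin"],float).ravel()
    return cv2.projectPoints(((np.array(P,float).reshape(-1,3)-o)@R),np.zeros(3),np.zeros(3),np.array(cal["camera_matrix"],float),np.array(cal["dist_coeffs"],float))[0].reshape(-1,2)
def shot(name,f,s=None):
    im=snapshot(name);cv2.imwrite(f,im[:,:,::-1]);return im
E
python3 - <<'E'
from h import *
import pickle
o=get_obs();print({k:np.round(v,3) for k,v in o.items()})
ims={}
for n in("scene","side"):
    c=calibration(n);ims[n]=(shot(n,f"pics/{n}0.png"),c);print(n,np.round(c["origin"]),np.round(c["rotation"],2).tolist(),np.round(c["camera_matrix"]).tolist())
w=calibration("wrist");print(np.round(w["origin"]),np.round(w["rotation"],2).tolist())
a=[cv2.resize(ims[n][0],(800,600),interpolation=cv2.INTER_CUBIC) for n in ims]
for n,i in zip(ims,a): cv2.imwrite(f"pics/{n}0b.png",i[:,:,::-1])
pickle.dump(ims,open("i0.pkl","wb"))
E
```

```text
{'time': np.float64(0.0), 'joint_pos': array([-1.186,  0.3  ,  1.522,  0.   ,  1.321, -0.067]), 'joint_vel': array([ 0.001, -0.   ,  0.001, -0.002, -0.001, -0.   ]), 'effort': array([-1.0000e-03, -5.3181e+01, -3.5274e+01,  7.1000e-02,  2.4000e-02,
       -0.0000e+00]), 'eef_pos': array([ 240.034, -494.591,  223.898]), 'tcp_rot': array([-0.001,  0.975,  0.224, -0.   ]), 'contact_force': array([-0.231,  0.649, -0.551]), 'moment': array([-0.015,  0.025,  0.029]), 'finger_force': np.float64(0.0), 'finger_gap': np.float64(93.963)}
scene [1165.   48.  970.] [-0.22, 0.65, 0.69, -0.23] [[467.0, 0.0, 261.0], [0.0, 467.0, 200.0], [0.0, 0.0, 1.0]]
side [422. 649. 593.] [0.04, -0.06, 0.89, -0.45] [[362.0, 0.0, 256.0], [0.0, 362.0, 191.0], [0.0, 0.0, 1.0]]
[ 299. -466.  384.] [0.1, 0.84, -0.53, -0.06]
```

View pics/scene0b.png

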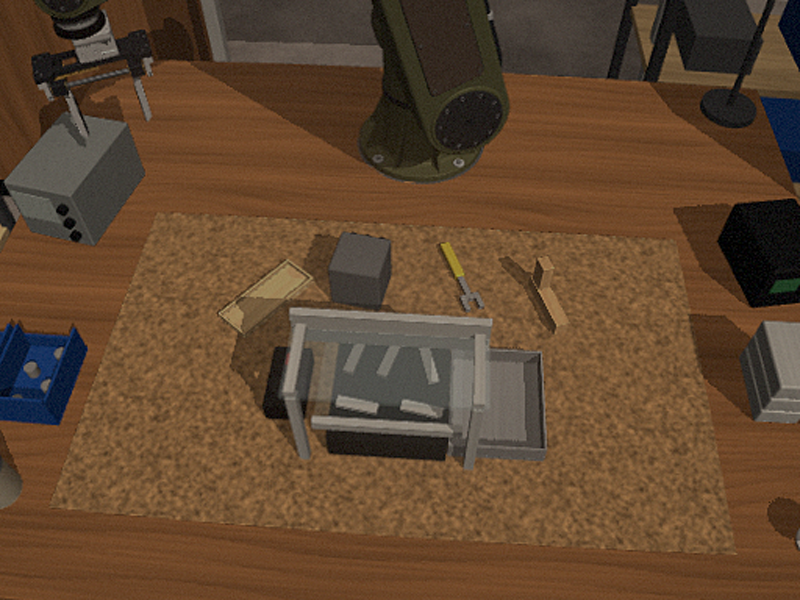

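View pics/side0b.png

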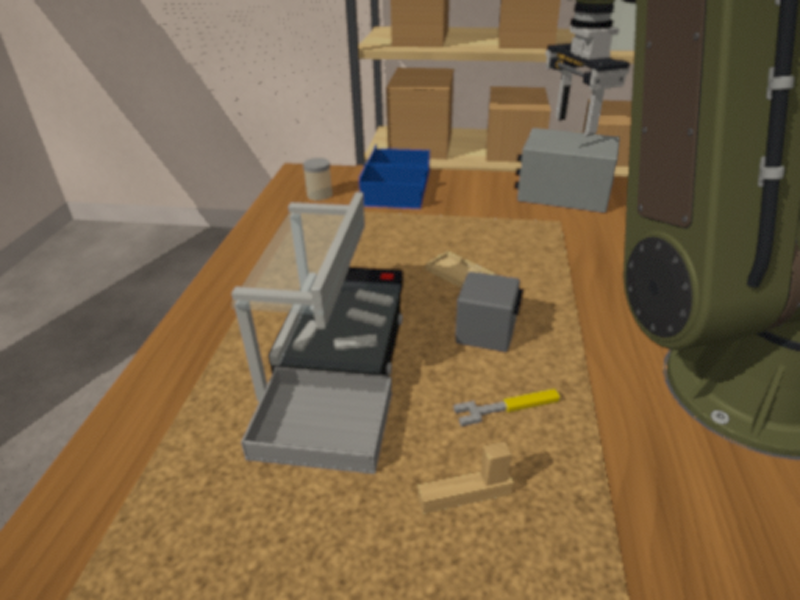

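The scene view (800x600) shows the rest at (265,295), the amp at (360,270), the wrench at (460,275), the scraper at (547,290) with its fin toward the robot, the jig at (390,385), the tray at its +y end (515,405) and the brick at its -y end (290,385). The side view agrees with this. I'll zoom in to get exact corners.

```bash
python3 - <<'E'
import pickle,cv2
ims=pickle.load(open("i0.pkl","rb"))
im=ims["scene"][0][145:305,135:365]
im=cv2.convertScaleAbs(cv2.resize(im,None,fx=3.4,fy=3.4,interpolation=cv2.INTER_CUBIC),alpha=1.3)
cv2.imwrite("pics/zs.png",im[:,:,::-1])
im=ims["side"][0][120:330,150:340]
im=cv2.convertScaleAbs(cv2.resize(im,None,fx=2.8,fy=2.8,interpolation=cv2.INTER_CUBIC),alpha=1.3)
cv2.imwrite("pics/zd.png",im[:,:,::-1])
E
```

```text
(no output)
```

View pics/zs.png

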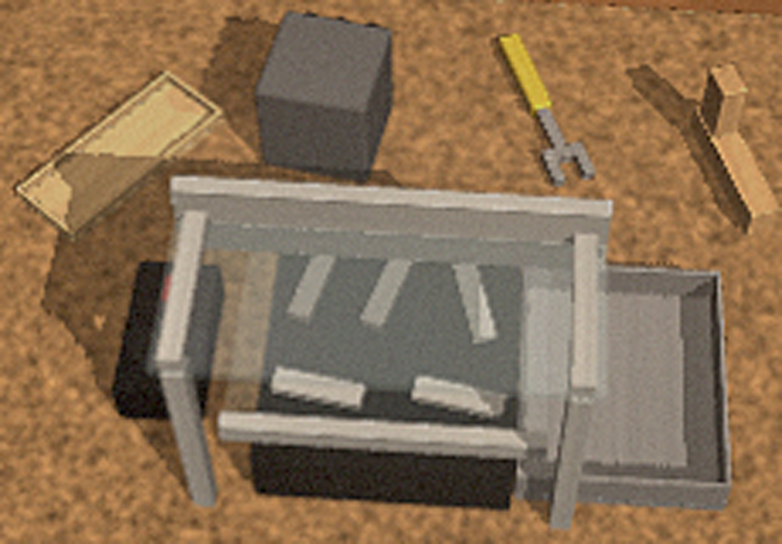

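View pics/zd.png

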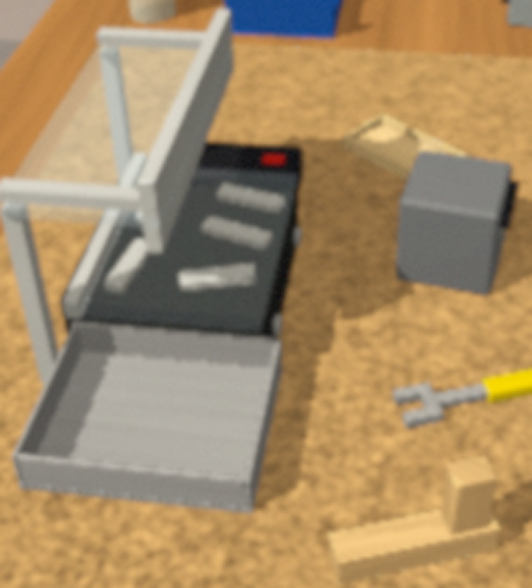

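```bash
cat > m.py <<'E'
from h import *
import pickle
ims=pickle.load(open("i0.pkl","rb"));cs=ims["scene"][1];cd=ims["side"][1]
S=lambda p:(np.array(p,float)+.5)/3.4-.5+[135,145]
D=lambda p:(np.array(p,float)+.5)/2.8-.5+[150,120]
def ps(n,p,z): print(n,z,np.round(plane(cs,S(p),z)).tolist())
def pd(n,p,z): print(n,z,np.round(plane(cd,D(p),z)).tolist())
E
python3 - <<'E'
from m import *
ps("beam top",[(172,178),(611,201),(611,214),(172,190)],210)
pd("beam top",[(230,10),(143,187),(160,190)],210)
pd("beam bot",[(160,247),(146,240)],150)
ps("tray",[(719,271),(730,486)],35)
pd("tray",[(18,458),(254,487),(280,342)],35)
ps("rest",[(168,72),(221,108),(72,234),(15,190)],14)
ps("fence",[(219,416),(219,436),(540,432)],72)
pd("fence",[(66,300),(80,303)],72)
ps("platebed",[(275,255),(520,265)],60)
ps("off0-2 ends top",[(326,257),(299,318),(398,262),(373,324),(466,265),(485,340)],68)
ps("off3-4",[(274,378),(363,396),(413,386),(500,405)],68)
pd("off",[(220,190),(283,203),(204,225),(270,240),(180,282),(255,272),(140,245),(113,288)],68)
ps("fin top",[(709,72),(727,64),(747,73),(737,90)],76)
pd("fin top",[(445,463),(488,457),(493,470),(452,480)],76)
ps("blade end top",[(748,213),(775,195)],25)
pd("blade end top",[(330,537),(338,553)],25)
ps("brick",[(140,262),(220,266),(205,355)],38)
E
```

```text
Traceback (most recent call last):
  File "m.py", line 6, in ps
    def ps(n,p,z): print(n,z,np.round(plane(cs,S(p),z)).tolist())
                                      ~~~~~^^^^^^^^^^^
  File "h.py", line 8, in plane
    r,o=ray(cal,uv); return (o+r*((z-o[2])/r[:,2])[:,None])[:,:2]
        ~~~^^^^^^^^
  File "h.py", line 6, in ray
    return np.c_[p,np.ones(len(p))]@np.array(cal["rotation"],float).T, np.array(cal["origin"],float).ravel()
           ~~~~~~~~~~~~~~~~~~~~~~~~^~~~~~~~~~~~~~~~~~~~~~~~~~~~~~~~~~
ValueError: matmul: Input operand 1 has a mismatch in its core dimension 0, with gufunc signature (n?,k),(k,m?)->(n?,m?) (size 4 is different from 3)
```

```bash
sed -i 's/np.array(cal\["rotation"\],float)/rot(cal)/g; 2a from scipy.spatial.transform import Rotation as Rn\ndef rot(cal):\n    q=np.array(cal["rotation"],float).ravel();return Rn.from_quat(q[[1,2,3,0]]).as_matrix()' h.py
python3 - <<'E'
from m import *
ps("beam top",[(172,178),(611,201),(611,214),(172,190)],210)
pd("beam top",[(230,10),(143,187),(160,190)],210)
pd("beam bot",[(160,247),(146,240)],150)
ps("tray",[(719,271),(730,486)],35)
pd("tray",[(18,458),(254,487),(280,342)],35)
ps("rest",[(168,72),(221,108),(72,234),(15,190)],14)
ps("fence",[(219,416),(219,436),(540,432)],72)
pd("fence",[(66,300),(80,303)],72)
ps("platebed",[(275,255),(520,265)],60)
ps("off0-2 ends top",[(326,257),(299,318),(398,262),(373,324),(466,265),(485,340)],68)
ps("off3-4",[(274,378),(363,396),(413,386),(500,405)],68)
pd("off",[(220,190),(283,203),(204,225),(270,240),(180,282),(255,272),(140,245),(113,288)],68)
ps("fin top",[(709,72),(727,64),(747,73),(737,90)],76)
pd("fin top",[(445,463),(488,457),(493,470),(452,480)],76)
ps("blade end top",[(748,213),(775,195)],25)
pd("blade end top",[(330,537),(338,553)],25)
ps("brick",[(140,262),(220,266),(205,355)],38)
E
```

```text
beam top 210 [[601.0, -141.0], [600.0, 123.0], [609.0, 123.0], [610.0, -139.0]]
beam top 210 [[600.0, -144.0], [606.0, 125.0], [594.0, 127.0]]
beam bot 150 [[603.0, 113.0], [615.0, 106.0]]
tray 35 [[526.0, 216.0], [694.0, 217.0]]
tray 35 [[691.0, 217.0], [522.0, 220.0], [526.0, 80.0]]
rest 14 [[351.0, -210.0], [385.0, -162.0], [512.0, -255.0], [475.0, -306.0]]
fence 72 [[686.0, -114.0], [700.0, -112.0], [683.0, 91.0]]
fence 72 [[692.0, 92.0], [680.0, 94.0]]
platebed 60 [[551.0, -96.0], [548.0, 74.0]]
off0-2 ends top 68 [[556.0, -59.0], [606.0, -72.0], [556.0, -9.0], [607.0, -22.0], [556.0, 37.0], [614.0, 53.0]]
off3-4 68 [[653.0, -83.0], [662.0, -24.0], [653.0, 8.0], [663.0, 65.0]]
off 68 [[603.0, -72.0], [544.0, -59.0], [607.0, -20.0], [547.0, -6.0], [610.0, 56.0], [552.0, 36.0], [654.0, 13.0], [661.0, 69.0]]
fin top 76 [[375.0, 209.0], [366.0, 223.0], [374.0, 238.0], [391.0, 229.0]]
fin top 76 [[397.0, 218.0], [370.0, 210.0], [367.0, 220.0], [392.0, 231.0]]
blade end top 25 [[466.0, 242.0], [448.0, 263.0]]
blade end top 25 [[468.0, 246.0], [461.0, 257.0]]
brick 38 [[549.0, -194.0], [548.0, -137.0], [622.0, -136.0]]
```

```bash
cat > plan.py <<'E'
import numpy as np
def plan(pose,wps):
    """pose x,y,z,yaw(deg of tool x, tool down); one call per waypoint"""
    x,y,z,a=pose
    for X,Y,Z,A in wps:
        c,s=np.cos(np.radians(a)),np.sin(np.radians(a));dx,dy=X-x,Y-y
        f=np.round([(c*dx+s*dy)/150,(s*dx-c*dy)/150,-(Z-z)/150,-(A-a)/360],3)
        print((X,Y,Z,A),f.tolist(),"!!" if abs(f).max()>1 else "")
        x+=150*(c*f[0]+s*f[1]);y+=150*(s*f[0]-c*f[1]);z-=150*f[2];a-=360*f[3]
    print("end",np.round([x,y,z,a],1))
E
python3 - <<'E'
from plan import plan
plan((240.1,-494.8,224.4,25.9),[(310,-370,224,20),(390,-240,224,20),(440,-100,224,20),(440,20,224,20),(420,140,224,20),(375,218,190,20)])
E
```

```text
(310, -370, 224, 20) [0.783, -0.545, 0.003, 0.016] 
(390, -240, 224, 20) [0.799, -0.63, -0.0, 0.0] 
(440, -100, 224, 20) [0.634, -0.761, -0.0, 0.0] 
(440, 20, 224, 20) [0.276, -0.751, -0.0, 0.0] 
(420, 140, 224, 20) [0.15, -0.797, -0.0, 0.0] 
(375, 218, 190, 20) [-0.103, -0.592, 0.226, 0.0] 
end [375.  218.  190.   20.1]
```

Request:
arm_command:
  targets: [-1, 0.783, -0.545, 0.003, 0.016, -1, 0.783, -0.545, 0.003, 0.016, -1, 0.783, -0.545, 0.003, 0.016, -1, 0.783, -0.545, 0.003, 0.016, -1, 0.783, -0.545, 0.003, 0.016]

```text
time: 0.52
eef_pos: [311.5, -367.2, 224.1]
tcp_rot: [-0.0, 0.984, 0.176, 0.0]
contact_force: [-0.8, -0.8, 0.7]
finger_gap: 94.4
finger_force: 0.0
```

Request:
arm_command:
  targets: [-1, 0.799, -0.63, 0, 0, -1, 0.799, -0.63, 0, 0, -1, 0.799, -0.63, 0, 0, -1, 0.799, -0.63, 0, 0, -1, 0.799, -0.63, 0, 0]

```text
time: 0.93
eef_pos: [391.7, -237.2, 223.9]
tcp_rot: [-0.0, 0.984, 0.176, 0.0]
contact_force: [0.0, -0.2, 0.7]
finger_gap: 94.2
finger_force: 0.0
```

Motion tracks the plan well; I'll continue over to the scraper.

Request:
arm_command:
  targets: [-1, 0.634, -0.761, 0, 0, -1, 0.634, -0.761, 0, 0, -1, 0.634, -0.761, 0, 0, -1, 0.634, -0.761, 0, 0, -1, 0.634, -0.761, 0, 0]

```text
time: 1.35
eef_pos: [441.0, -97.7, 223.9]
tcp_rot: [-0.0, 0.984, 0.176, 0.0]
contact_force: [-0.3, 0.1, 0.3]
finger_gap: 93.8
finger_force: 0.0
```

Request:
arm_command:
  targets: [-1, 0.276, -0.751, 0, 0, -1, 0.276, -0.751, 0, 0, -1, 0.276, -0.751, 0, 0, -1, 0.276, -0.751, 0, 0, -1, 0.276, -0.751, 0, 0]

```text
time: 1.77
eef_pos: [440.3, 20.0, 223.9]
tcp_rot: [0.0, 0.984, 0.176, -0.0]
contact_force: [-0.3, 0.0, 1.0]
finger_gap: 94.1
finger_force: 0.0
```

Request:
arm_command:
  targets: [-1, 0.15, -0.797, 0, 0, -1, 0.15, -0.797, 0, 0, -1, 0.15, -0.797, 0, 0, -1, 0.15, -0.797, 0, 0, -1, 0.15, -0.797, 0, 0]

```text
time: 2.18
eef_pos: [420.5, 139.5, 223.8]
tcp_rot: [0.0, 0.984, 0.175, -0.0]
contact_force: [-1.2, -0.4, 0.2]
finger_gap: 93.9
finger_force: 0.0
```

Request:
arm_command:
  targets: [-1, -0.103, -0.592, 0.226, 0, -1, -0.103, -0.592, 0.226, 0, -1, -0.103, -0.592, 0.226, 0, -1, -0.103, -0.592, 0.226, 0, -1, -0.103, -0.592, 0.226, 0, -1, -0.103, -0.592, 0.226, 0]

```text
time: 2.68
eef_pos: [376.4, 216.4, 190.5]
tcp_rot: [0.0, 0.985, 0.174, 0.0]
contact_force: [0.7, -0.9, -0.2]
finger_gap: 94.3
finger_force: 0.0
```

```bash
python3 - <<'E'
from h import *
import pickle
o=get_obs();c=calibration("wrist");print(o["time"],np.round(o["eef_pos"],1),np.round(o["tcp_rot"],4),np.round(o["joint_pos"],2))
im=shot("wrist","pics/w0.png");pickle.dump((im,c),open("w0.pkl","wb"))
E
```

```text
2.6833 [376.4 216.4 190.5] [1.000e-04 9.848e-01 1.737e-01 3.000e-04] [ 0.44  0.07  1.87 -0.    1.19  1.66]
```

View pics/w0.png

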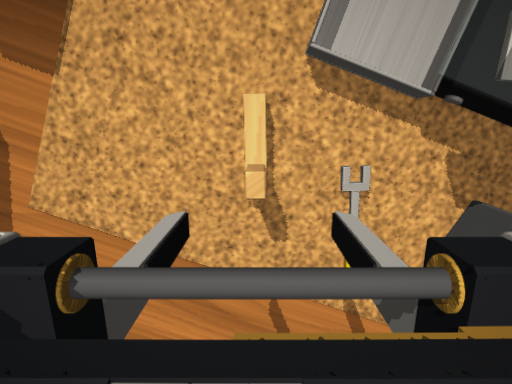

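```bash
python3 - <<'E'
from h import *
import pickle
im,c=pickle.load(open("w0.pkl","rb"))
print(np.round(plane(c,[(246,172),(265,172),(246,198),(266,198)],76),1).tolist(), np.round(plane(c,[(245,94),(265,94)],25),1).tolist())
hsv=cv2.cvtColor(im,cv2.COLOR_RGB2HSV)
g=cv2.cvtColor(im,cv2.COLOR_RGB2GRAY).astype(int)
print(g[85:205:2,255].tolist()); print(g[185,235:280].tolist()); print(g[120,235:280].tolist())
E
```

```text
[[390.0, 235.5], [396.3, 218.3], [365.6, 226.9], [372.3, 208.4]] [[461.1, 264.2], [468.5, 244.0]]
[139, 154, 157, 147, 162, 197, 198, 198, 199, 199, 199, 200, 200, 200, 200, 201, 201, 201, 201, 201, 202, 202, 202, 202, 200, 200, 200, 200, 201, 200, 200, 201, 200, 201, 201, 198, 191, 192, 192, 191, 141, 141, 143, 160, 188, 187, 185, 190, 187, 181, 184, 188, 186, 181, 178, 181, 191, 90, 109, 103]
[133, 130, 128, 132, 142, 154, 169, 178, 179, 153, 155, 180, 189, 190, 188, 185, 183, 181, 179, 181, 184, 186, 187, 188, 188, 187, 185, 184, 180, 157, 126, 94, 75, 77, 80, 82, 83, 81, 81, 110, 133, 141, 147, 148, 147]
[146, 143, 141, 138, 134, 132, 131, 130, 112, 161, 192, 192, 193, 194, 195, 195, 197, 199, 199, 202, 201, 199, 195, 191, 183, 183, 188, 191, 192, 195, 156, 95, 78, 75, 78, 88, 96, 99, 138, 161, 159, 151, 137, 126, 122]
```

```bash
python3 - <<'E'
from plan import plan
plan((375,218,190,20.1),[(376.3,220.4,77,20.9)])
E
```

```text
(376.3, 220.4, 77, 20.9) [0.014, -0.012, 0.753, -0.002] 
end [376.4 220.4  77.   20.8]
```

Request:
arm_command:
  targets: [-1, 0.014, -0.012, 0.2, -0.002, -1, 0.014, -0.012, 0.4, -0.002, -1, 0.014, -0.012, 0.6, -0.002, -1, 0.014, -0.012, 0.753, -0.002, -1, 0.014, -0.012, 0.753, -0.002, -1, 0.014, -0.012, 0.753, -0.002]
  grip_force: 45

```text
time: 3.23
eef_pos: [377.0, 219.5, 77.4]
tcp_rot: [0.0, 0.984, 0.18, -0.001]
contact_force: [-0.1, -0.2, 0.4]
finger_gap: 93.7
finger_force: 0.0
```

Request:
arm_command:
  targets: [1, 0, 0, 0, 0, 1, 0, 0, 0, 0, 1, 0, 0, 0, 0, 1, 0, 0, 0, 0, 1, 0, 0, 0, 0, 1, 0, 0, 0, 0, 1, 0, 0, 0, 0, 1, 0, 0, 0, 0]
  grip_force: 45

```text
time: 3.9
eef_pos: [376.5, 220.4, 77.2]
tcp_rot: [-0.0, 0.983, 0.181, 0.0]
contact_force: [-0.1, 0.6, 0.1]
finger_gap: 43.9
finger_force: 0.0
```

Request:
arm_command:
  targets: [1, 0, 0, 0, 0, 1, 0, 0, 0, 0, 1, 0, 0, 0, 0, 1, 0, 0, 0, 0, 1, 0, 0, 0, 0, 1, 0, 0, 0, 0, 1, 0, 0, 0, 0]

```text
time: 4.48
eef_pos: [376.5, 220.3, 77.1]
tcp_rot: [0.0, 0.984, 0.181, -0.0]
contact_force: [0.6, 1.1, -1.4]
finger_gap: 19.6
finger_force: 44.9
```

Request:
arm_command:
  targets: [1, 0, 0, -0.2, 0, 1, 0, 0, -0.4, 0, 1, 0, 0, -0.6, 0, 1, 0, 0, -0.8, 0, 1, 0, 0, -1, 0, 1, 0, 0, -1, 0, 1, 0, 0, -1, 0, 1, 0, 0, -1, 0]

```text
time: 5.15
eef_pos: [376.1, 220.2, 226.1]
tcp_rot: [0.0, 0.984, 0.181, -0.001]
contact_force: [-0.0, 0.1, -1.1]
finger_gap: 19.4
finger_force: 44.9
```

```bash
python3 - <<'E'
from h import *
import pickle
o=get_obs();c=calibration("wrist");print(o["time"],np.round(o["eef_pos"],1),np.round(o["tcp_rot"],4),o["finger_gap"],o["finger_force"])
im=shot("wrist","pics/w1.png");s=snapshot("side");d=calibration("side");pickle.dump((im,c,s,d),open("w1.pkl","wb"))
u=proj(d,[o["eef_pos"]])[0].astype(int);print(u)
cr=s[max(0,u[1]-70):u[1]+90,max(0,u[0]-110):u[0]+80]
a=cv2.resize(cr,None,fx=2.1,fy=2.1); b=im[0:300]
H=max(a.shape[0],b.shape[0]);p=lambda x:cv2.copyMakeBorder(x,0,H-x.shape[0],0,0,cv2.BORDER_CONSTANT)
o=np.hstack([p(b)[:, 120:420],p(a)]);print(o.shape,a.shape);cv2.imwrite("pics/c1.png",o[:,:,::-1])
E
```

```text
5.15 [376.1 220.2 226.1] [ 2.000e-04  9.835e-01  1.809e-01 -6.000e-04] 19.354403493071892 44.9224054813385
[328 223]
(336, 699, 3) (336, 399, 3)
```

View pics/c1.png

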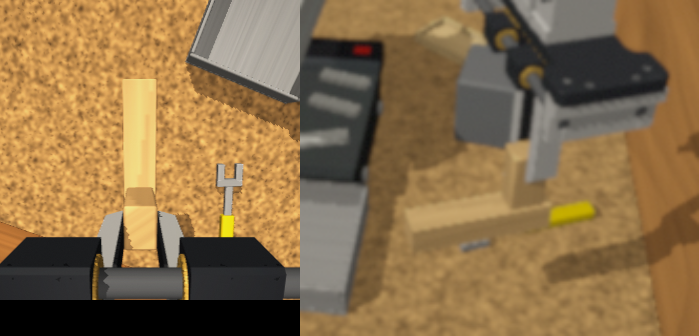

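The scraper is held upright. In the left panel (wrist view, offset 120) the blade's end edge lies at row 79, columns 243–276. Now I'll check the tip position and plan the moves.

```bash
python3 - <<'E'
from h import *
import pickle
from plan import plan
im,c,s,d=pickle.load(open("w1.pkl","rb"))
g=cv2.cvtColor(im,cv2.COLOR_RGB2GRAY).astype(int)
print(g[70:90,260].tolist(), g[120,235:285:1].tolist())
e=plane(c,[(243,79),(276,79)],174.5);m=e.mean(0);v=m-[376.3,220.2];print(np.round(e,1).tolist(),np.linalg.norm(v),np.degrees(np.arctan2(v[1],v[0])))
# to jig
plan((376.4,220.4,227,20.8),[(455,160,227,0),(490,20,227,0),(490,-103,227,0),(490,-103,140,0)])
E
```

```text
[170, 172, 170, 170, 167, 164, 164, 160, 151, 216, 214, 212, 213, 213, 213, 213, 214, 213, 214, 214] [170, 174, 180, 181, 176, 168, 162, 154, 186, 207, 207, 207, 207, 207, 208, 209, 210, 210, 211, 212, 213, 214, 216, 216, 216, 216, 214, 213, 211, 207, 203, 198, 196, 198, 202, 205, 207, 206, 207, 207, 190, 155, 155, 158, 145, 136, 135, 142, 152, 155]
[[460.9, 265.0], [469.0, 243.6]] 94.96614619017281 21.03260050087387
(455, 160, 227, 0) [0.347, 0.562, 0.0, 0.058] 
(490, 20, 227, 0) [0.235, 0.934, -0.0, -0.0] 
(490, -103, 227, 0) [0.001, 0.82, -0.0, -0.0] 
(490, -103, 140, 0) [-0.0, -0.0, 0.58, -0.0] 
end [ 4.900e+02 -1.031e+02  1.400e+02 -1.000e-01]
```

Request:
arm_command:
  targets: [1, 0.347, 0.562, 0, 0.058, 1, 0.347, 0.562, 0, 0.058, 1, 0.347, 0.562, 0, 0.058, 1, 0.347, 0.562, 0, 0.058, 1, 0.347, 0.562, 0, 0.058, 1, 0.347, 0.562, 0, 0.058]

```text
time: 5.75
eef_pos: [454.5, 160.4, 226.3]
tcp_rot: [0.0, 1.0, 0.001, -0.001]
contact_force: [-0.5, 0.2, -1.6]
finger_gap: 19.7
finger_force: 44.9
```

Request:
arm_command:
  targets: [1, 0.235, 0.934, 0, 0, 1, 0.235, 0.934, 0, 0, 1, 0.235, 0.934, 0, 0, 1, 0.235, 0.934, 0, 0, 1, 0.235, 0.934, 0, 0]

```text
time: 6.17
eef_pos: [490.4, 17.7, 226.9]
tcp_rot: [0.0, 1.0, -0.001, -0.0]
contact_force: [-0.9, -0.5, -1.4]
finger_gap: 19.7
finger_force: 44.9
```

Request:
arm_command:
  targets: [1, 0.001, 0.82, 0, 0, 1, 0.001, 0.82, 0, 0, 1, 0.001, 0.82, 0, 0, 1, 0.001, 0.82, 0, 0, 1, 0.001, 0.82, 0, 0, 1, 0.001, 0.82, 0, 0]

```text
time: 6.67
eef_pos: [490.3, -101.6, 227.0]
tcp_rot: [-0.0, 1.0, 0.001, -0.0]
contact_force: [-0.0, 0.7, -1.1]
finger_gap: 19.7
finger_force: 44.9
```

```bash
python3 - <<'E'
from h import *
o=get_obs();print(o["time"],np.round(o["eef_pos"],1),np.round(o["tcp_rot"],4),o["finger_gap"],o["finger_force"],np.round(o["joint_pos"],2))
d=calibration("scene");im=shot("scene","pics/s2.png")
P=o["eef_pos"]; print(proj(d,[P+[95,-12,-77],P+[95,12,-77],P+[95,-12,-52]]).round(1).tolist())
s=snapshot("side");cv2.imwrite("pics/d2.png",cv2.resize(s[110:330,100:400],None,fx=2.6,fy=2.6)[:,:,::-1])
E
```

```text
6.6667 [ 490.3 -101.6  227. ] [-2.e-04  1.e+00  5.e-04 -1.e-04] 19.73151266364247 44.922544956207275 [-0.28  0.19  1.65  0.    1.3   1.29]
[[202.2, 208.6], [213.2, 209.3], [201.1, 201.7]]
```

View pics/d2.png

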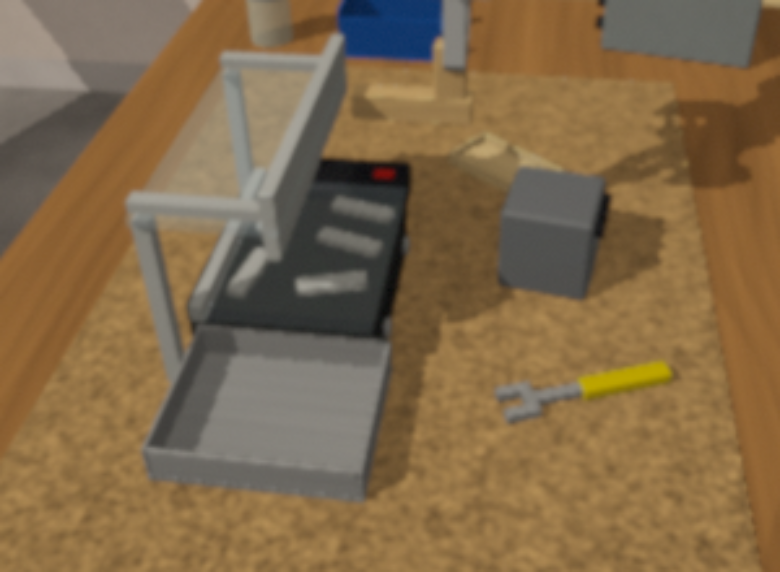

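Request:
arm_command:
  targets: [1, 0, 0, 0.2, 0, 1, 0, 0, 0.4, 0, 1, 0, 0, 0.5, 0, 1, 0, 0, 0.56, 0, 1, 0, 0, 0.587, 0, 1, 0, 0, 0.587, 0]

```text
time: 7.27
eef_pos: [490.5, -102.3, 139.1]
tcp_rot: [-0.0, 1.0, 0.0, -0.0]
contact_force: [-0.8, 0.0, -1.0]
finger_gap: 19.6
finger_force: 44.9
```

Request:
arm_command:
  targets: [1, 0.1, 0, 0, 0, 1, 0.2, 0, 0, 0, 1, 0.3, 0, 0, 0, 1, 0.367, 0, 0, 0, 1, 0.367, 0, 0, 0]

```text
time: 7.68
eef_pos: [547.2, -102.8, 140.4]
tcp_rot: [0.0, 1.0, 0.0, 0.001]
contact_force: [-0.5, -0.9, -0.2]
finger_gap: 19.9
finger_force: 44.9
```

Request:
arm_command:
  targets: [1, 0, -0.05, 0, 0, 1, 0, -0.11, 0, 0, 1, 0, -0.17, 0, 0, 1, 0, -0.23, 0, 0, 1, 0, -0.29, 0, 0, 1, 0, -0.35, 0, 0, 1, 0, -0.41, 0, 0, 1, 0, -0.467, 0, 0]

```text
time: 8.35
eef_pos: [545.4, -32.0, 139.2]
tcp_rot: [0.0, 1.0, -0.0, 0.0]
contact_force: [-0.1, -1.0, -1.6]
finger_gap: 19.6
finger_force: 44.9
```

Request:
arm_command:
  targets: [1, 0, -0.06, 0, 0, 1, 0, -0.12, 0, 0, 1, 0, -0.17, 0, 0, 1, 0, -0.23, 0, 0, 1, 0, -0.29, 0, 0, 1, 0, -0.35, 0, 0, 1, 0, -0.41, 0, 0, 1, 0, -0.467, 0, 0]

```text
time: 9.02
eef_pos: [545.5, 38.0, 139.1]
tcp_rot: [-0.0, 1.0, -0.0, -0.0]
contact_force: [-0.0, 0.1, -1.4]
finger_gap: 19.6
finger_force: 44.9
```

Request:
arm_command:
  targets: [1, 0, -0.06, 0, 0, 1, 0, -0.12, 0, 0, 1, 0, -0.17, 0, 0, 1, 0, -0.23, 0, 0, 1, 0, -0.29, 0, 0, 1, 0, -0.35, 0, 0, 1, 0, -0.41, 0, 0, 1, 0, -0.467, 0, 0]

```text
time: 9.68
eef_pos: [545.6, 108.1, 139.1]
tcp_rot: [-0.0, 1.0, -0.0, 0.0]
contact_force: [0.3, -0.3, -1.6]
finger_gap: 20.0
finger_force: 44.9
```

Request:
arm_command:
  targets: [1, 0, 0, 0, 0, 1, -0.1, 0, 0, 0, 1, -0.2, 0, 0, 0, 1, -0.3, 0, 0, 0, 1, -0.367, 0, 0, 0, 1, -0.367, 0, 0, 0]

```text
time: 10.18
eef_pos: [489.3, 107.1, 139.2]
tcp_rot: [0.0, 1.0, -0.0, -0.0]
contact_force: [0.3, 0.3, -0.5]
finger_gap: 19.6
finger_force: 44.9
```

```bash
python3 - <<'E'
from h import *
o=get_obs();print(o["time"],np.round(o["eef_pos"],1))
s=snapshot("side");im=snapshot("scene")
a=cv2.resize(s[110:330,120:300],None,fx=2.2,fy=2.2);b=cv2.resize(im[180:310,160:360],None,fx=2,fy=2)
p=lambda x:cv2.copyMakeBorder(x,0,484-x.shape[0],0,0,cv2.BORDER_CONSTANT)
cv2.imwrite("pics/c3.png",np.hstack([p(a),p(b)])[:,:,::-1])
E
```

```text
10.1833 [489.3 107.1 139.2]
```

View pics/c3.png

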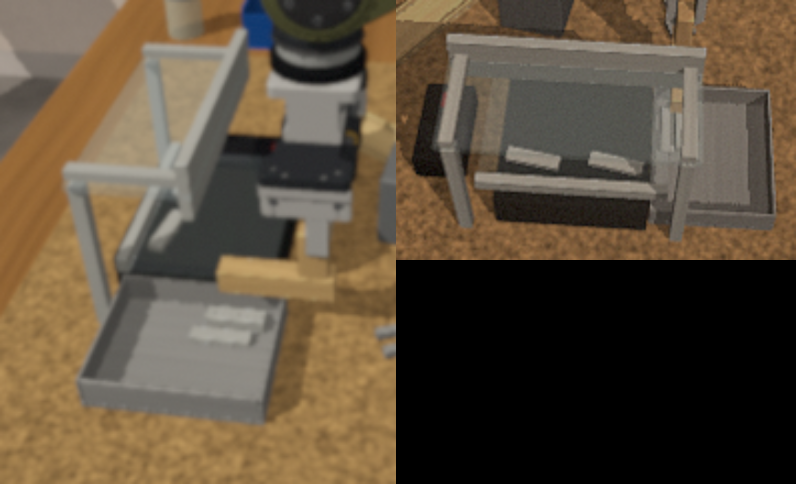

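Request:
arm_command:
  targets: [1, 0, 0, -0.14, 0, 1, 0, 0.2, -0.14, 0, 1, 0, 0.45, -0.14, 0, 1, 0, 0.7, -0.14, 0, 1, 0, 0.7, -0.14, 0]

```text
time: 10.7
eef_pos: [491.1, -2.7, 160.2]
tcp_rot: [0.001, 1.0, -0.002, 0.0]
contact_force: [0.3, -0.3, -2.1]
finger_gap: 19.5
finger_force: 44.9
```

Request:
arm_command:
  targets: [1, 0, 0.2, 0, 0, 1, 0, 0.45, 0, 0, 1, 0, 0.7, 0, 0, 1, 0, 0.7, 0, 0, 1, 0, 0.7, 0.1, 0, 1, 0, 0.7, 0.14, 0, 1, 0, 0.7, 0.14, 0]

```text
time: 11.28
eef_pos: [490.2, -102.7, 137.8]
tcp_rot: [-0.0, 1.0, -0.0, -0.001]
contact_force: [-0.0, 0.1, -1.9]
finger_gap: 19.6
finger_force: 44.9
```

Request:
arm_command:
  targets: [1, 0.1, 0, 0, 0, 1, 0.2, 0, 0, 0, 1, 0.3, 0, 0, 0, 1, 0.4, 0, 0, 0, 1, 0.48, 0, 0, 0, 1, 0.55, 0, 0, 0, 1, 0.593, 0, 0, 0, 1, 0.593, 0, 0, 0]

```text
time: 11.95
eef_pos: [580.3, -102.4, 139.2]
tcp_rot: [-0.0, 1.0, 0.0, 0.0]
contact_force: [0.1, -0.0, -0.8]
finger_gap: 19.6
finger_force: 44.9
```

```bash
python3 - <<'E'
from h import *
o=get_obs();print(o["time"],np.round(o["eef_pos"],1),np.round(o["contact_force"],1),np.round(o["tcp_rot"],4))
s=snapshot("side");im=snapshot("scene")
a=cv2.resize(s[110:330,120:300],None,fx=2.2,fy=2.2);b=cv2.resize(im[180:310,160:360],None,fx=2,fy=2)
p=lambda x:cv2.copyMakeBorder(x,0,484-x.shape[0],0,0,cv2.BORDER_CONSTANT)
cv2.imwrite("pics/c4.png",np.hstack([p(a),p(b)])[:,:,::-1])
E
```

```text
11.95 [ 580.3 -102.4  139.2] [ 0.1 -0.  -0.8] [-0.e+00  1.e+00  2.e-04  1.e-04]
```

View pics/c4.png

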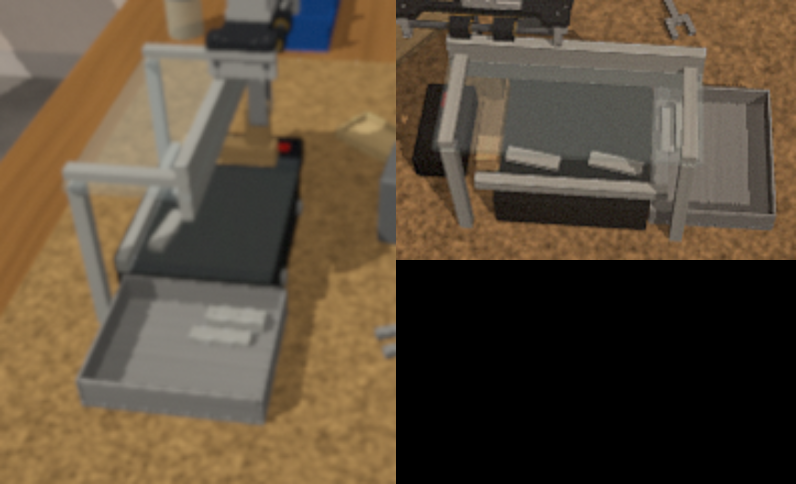

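The side panel shows two offcuts in the tray near (230,325); the third is likely stacked with them or under the overhang. The blade end sits just behind the first guarded offcut, and there is no contact with the beam. I'll sweep now.

Request:
arm_command:
  targets: [1, 0, -0.05, 0, 0, 1, 0, -0.11, 0, 0, 1, 0, -0.17, 0, 0, 1, 0, -0.23, 0, 0, 1, 0, -0.29, 0, 0, 1, 0, -0.35, 0, 0, 1, 0, -0.41, 0, 0, 1, 0, -0.467, 0, 0]

```text
time: 12.72
eef_pos: [579.4, -31.8, 139.2]
tcp_rot: [0.0, 1.0, -0.0, 0.0]
contact_force: [-1.2, -1.2, -1.5]
finger_gap: 19.8
finger_force: 44.9
```

Request:
arm_command:
  targets: [1, 0, -0.05, 0, 0, 1, 0, -0.11, 0, 0, 1, 0, -0.17, 0, 0, 1, 0, -0.23, 0, 0, 1, 0, -0.29, 0, 0, 1, 0, -0.35, 0, 0, 1, 0, -0.41, 0, 0, 1, 0, -0.467, 0, 0]

```text
time: 13.38
eef_pos: [579.4, 38.2, 139.1]
tcp_rot: [-0.0, 1.0, -0.0, -0.0]
contact_force: [-0.0, -0.3, -0.6]
finger_gap: 19.9
finger_force: 44.9
```

Request:
arm_command:
  targets: [1, 0, -0.05, 0, 0, 1, 0, -0.11, 0, 0, 1, 0, -0.17, 0, 0, 1, 0, -0.23, 0, 0, 1, 0, -0.29, 0, 0, 1, 0, -0.35, 0, 0, 1, 0, -0.41, 0, 0, 1, 0, -0.467, 0, 0]

```text
time: 14.05
eef_pos: [579.4, 108.2, 139.1]
tcp_rot: [-0.0, 1.0, -0.0, -0.0]
contact_force: [0.0, 0.4, -1.0]
finger_gap: 19.5
finger_force: 44.9
```

```bash
python3 - <<'E'
from h import *
o=get_obs();print(o["time"],np.round(o["eef_pos"],1),np.round(o["contact_force"],1),np.round(o["tcp_rot"],4))
s=snapshot("side");im=snapshot("scene");w=snapshot("wrist")
a=cv2.resize(s[110:330,120:300],None,fx=2.2,fy=2.2);b=cv2.resize(im[180:310,160:360],None,fx=2,fy=2)
p=lambda x:cv2.copyMakeBorder(x,0,590-x.shape[0],0,0,cv2.BORDER_CONSTANT)
cv2.imwrite("pics/c5.png",np.hstack([p(a),p(np.vstack([b,cv2.resize(w,(400,300))]))])[:,:,::-1])
E
```

```text
14.05 [579.4 108.2 139.1] [ 0.   0.4 -1. ] [-0.e+00  1.e+00 -3.e-04 -0.e+00]
```

View pics/c5.png

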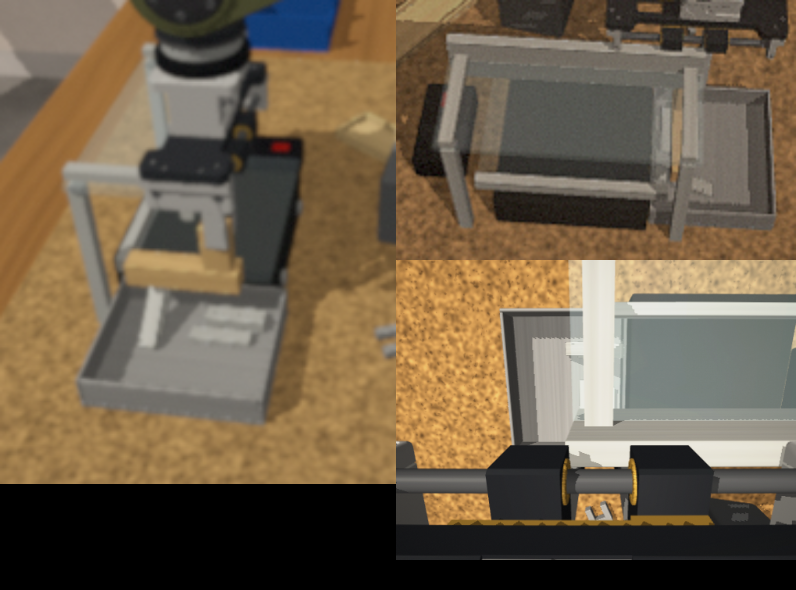

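Request:
arm_command:
  targets: [1, -0.1, 0, 0, 0, 1, -0.25, 0, 0, 0, 1, -0.4, 0, 0, 0, 1, -0.593, 0, 0, 0, 1, -0.9, 0, 0, 0, 1, -0.9, 0, -0.5, 0, 1, -0.9, 0, -0.7, 0, 1, -0.9, 0, -0.7, 0]

```text
time: 14.87
eef_pos: [444.4, 107.1, 248.3]
tcp_rot: [-0.0, 1.0, -0.0, 0.002]
contact_force: [0.5, 0.7, -0.4]
finger_gap: 19.6
finger_force: 44.9
```

```bash
cat > t.py <<'E'
from h import *
o=get_obs();print(o["time"],np.round(o["eef_pos"],1))
for n in("side","scene","wrist"):
    c=calibration(n);im=cv2.cvtColor(snapshot(n),cv2.COLOR_RGB2GRAY)
    # rectify to tray floor z=4 and plate z=60 maps, 4 mm cells; x down rows(520..700), y cols
    for nm,z,(x0,x1),(y0,y1) in(("tray",12,(530,690),(78,216)),("plate",68,(540,680),(-112,95))):
        X,Y=np.meshgrid(np.arange(x0,x1,2),np.arange(y0,y1,2),indexing="ij")
        uv=proj(c,np.c_[X.ravel(),Y.ravel(),np.full(X.size,z)]).astype(np.float32)
        m=cv2.remap(im,uv[:,0].reshape(X.shape),uv[:,1].reshape(X.shape),cv2.INTER_LINEAR)
        np.save(f"m_{n}_{nm}.npy",m)
        if (n,nm) in SEL:
            print(n,nm);q=cv2.resize(m,(m.shape[1]//3,m.shape[0]//3),interpolation=cv2.INTER_AREA)
            for r in q: print("".join("%3d"%(v//3) for v in r))
E
python3 -c "
SEL=[('side','tray'),('wrist','tray'),('side','plate')]
exec(open('t.py').read())"
```

```text
14.8667 [444.4 107.1 248.3]
side tray
 36 36 37 37 35 36 37 38 37 38 37 38 37 38 37 38 37 38 37 37 33 33 34
 37 40 39 35 32 34 41 44 44 44 44 45 44 45 44 44 45 44 44 43 38 34 34
 35 39 39 36 36 36 39 43 43 44 44 45 45 45 44 45 45 45 44 43 38 34 34
 35 42 50 51 49 43 41 36 35 39 43 45 45 45 44 45 44 44 44 44 39 34 34
 35 43 52 53 49 43 45 46 45 42 43 45 45 45 44 44 45 44 44 44 39 34 34
 36 46 53 54 52 44 47 53 53 46 43 45 45 45 44 44 44 44 44 43 38 34 34
 36 44 52 53 51 44 47 53 53 46 43 45 45 45 44 45 44 44 44 44 39 34 34
 35 42 51 52 49 44 48 53 54 48 44 45 45 45 44 44 44 44 44 45 40 34 34
 35 43 52 53 49 43 48 53 53 48 44 45 45 45 44 44 44 44 44 43 38 34 34
 36 45 52 53 51 43 46 53 52 46 43 45 45 45 44 44 44 44 44 44 39 34 34
 36 44 52 53 51 44 47 53 53 47 44 45 45 45 44 44 44 44 44 45 40 34 34
 35 42 51 52 49 44 48 53 54 49 44 45 45 45 44 44 44 44 44 43 38 34 34
 35 40 47 49 47 45 49 53 53 47 43 44 45 44 44 44 44 44 44 43 38 34 34
 35 39 43 44 44 44 48 52 51 45 44 44 45 44 44 44 44 44 44 44 40 34 35
 34 33 37 41 43 44 45 46 46 45 44 44 45 44 44 44 44 44 43 44 39 35 34
 28 27 31 32
[... 4268 characters left out ...]

 47 55 52 44 45 46 48 52 59 65 67 67 66 64 66 65 65 64 65 44 42 43 34
 47 55 52 44 45 45 45 46 45 47 54 65 66 64 65 65 65 64 65 45 42 43 33
 49 68 60 48 45 43 41 39 37 41 42 49 65 64 65 65 65 64 65 45 41 42 34
 38 48 47 42 33 30 31 34 34 45 56 65 67 63 65 65 64 63 65 44 41 42 33
 29 29 29 28 29 29 28 28 28 64 76 76 67 63 64 64 64 63 64 43 41 42 32
 13 13 13 13 13 13 13 13 13 26 34 34 30 28 29 29 29 29 30 21 19 20 16
  0  0  0  0  0  0  0  0  0  0  0  0  0  0  0  0  0  0  0  0  0  0  0
  0  0  0  0  0  0  0  0  0  0  0  0  0  0  0  0  0  0  0  0  0  0  0
  0  0  0  0  0  0  0  0  0  0  0  0  0  0  0  0  0  0  0  0  0  0  0
  0  0  0  0  0  0  0  0  0  0  0  0  0  0  0  0  0  0  0  0  0  0  0
```

Request:
arm_command:
  targets: [1, 0.04, -0.82, 0, 0, 1, 0.04, -0.82, 0, 0, 1, 0.04, -0.82, 0, 0, 1, 0.04, -0.82, 0, 0, 1, 0.04, -0.82, 0, 0, 1, 0.04, -0.82, 0, 0]

```text
time: 15.52
eef_pos: [450.3, 229.7, 242.7]
tcp_rot: [0.001, 1.0, -0.0, -0.001]
contact_force: [0.3, -0.1, -0.8]
finger_gap: 19.7
finger_force: 44.9
```

```bash
cat > t2.py <<'E'
from h import *
import sys
o=get_obs();print(o["time"],np.round(o["eef_pos"],1))
def m(n,z,x0,x1,y0,y1,st,lab):
    c,im=I[n]
    X,Y=np.meshgrid(np.arange(x0,x1,st),np.arange(y0,y1,st),indexing="ij")
    uv=proj(c,np.c_[X.ravel(),Y.ravel(),np.full(X.size,z)]).astype(np.float32)
    q=cv2.remap(cv2.blur(im,(2,2)),uv[:,0].reshape(X.shape),uv[:,1].reshape(X.shape),cv2.INTER_LINEAR)
    print(lab,n)
    for x,r in zip(X[:,0],q): print(x,"".join("%c"%(" .:-=+*#%@"[min(9,v//26)]) for v in r))
I={n:(calibration(n),cv2.cvtColor(snapshot(n),cv2.COLOR_RGB2GRAY)) for n in("wrist","side")}
m("wrist",12,526,694,60,220,4,"tray")
m("side",12,526,694,60,220,4,"tray")
m("side",68,536,690,-116,110,6,"plate")
E
python3 t2.py
```

```text
15.5167 [450.3 229.7 242.7]
tray wrist
526 --==----------------------------=-===+%%
530 ---=++***********########*########****%%
534 -:=---***+=+***###**#####*#######*===+%%
538   ----***+==+#*###**#####*#######*===+%%
542 ..==--*======+*#*#**#####*#######*===+%%
546 ..==--*+++=##=***#**#####*#######*===*#%
550 ..+=--*#%%+%%====+**#####*#######*===+#%
554 ..==--**%%+%%=====+*#####*#######*===+#%
558 ..==--**%%*%%==%%%#*#####*#######*===+%%
562 ..==--**%%*%%=+%%%#*#####*#######*===+%%
566 ..==--*#%%+%%==%%%#*#####*#######*===+%%
570 ..==--**%%+%%==%%%%*#####*#######*===+**
574 ..==--**%%*%%==%%%%*#####*#######*====++
578 ..==--**%%+%%==%%%#*#####*#######*====++
582 ..==--**%%+%%==%%%#*#####*#####*#*====+*
586 ..==--**%%+%%==%%%#*####**#####*#*=====*
590 ..==--**%%+%%==%%%%*####**#####*#*=====*
594 ..==--**%%+%%==%%%%**###**##*##*#*=====*
598 ..==--**%%*%%==%%%#**###**##*##*#*=====*
602 ..==--*#%%%%%==%%%#***##**#**##*#*=====*
606 ..==--*#####%*=%%%#***##**##*##*#*=====*
610 ..==--*********%%%%***##*****#**#*=====*
614 ..==--*********%%%%***##********#*=====*
618 ..==--=+**************
[... 3157 characters left out ...]
::::::::::..
596  ..::::::::::::::::::::::::::::::::::.
602 ...::::::::::::::::::::::::::::::::::.
608 ...::::::::::::::::::::::::::::::::::.
614 ...:::::::::::::::::::::::::::::::::..
620 ...:::::::::::::::::::::::::::::::::..
626 ...:::::::::::::::::::::::::::::::::..
632 :::::::::::::::::::::---:::::::::::::.
638 --------------------====::::::::::::::
644 -----------------==+++=-::::::::::::.:
650 --------------==++++=-::::::::::::::..
656 -----------===+++==-:::::::::::::::::.
662 ==========+++++==-:::::::::::::::::::.
668 *******+++++++==--::::::::::::::::::..
674 ********++++++===----:::::::::::::::::
680 **+++++++**++++====-------------------
686 ***********++++*+++++++++*****++===---
```

Request:
arm_command:
  targets: [1, 0.6, -0.17, -0.2, 0, 1, 0.6, -0.17, -0.2, 0, 1, 0.6, -0.17, -0.2, 0, 1, 0.6, -0.17, -0.2, 0, 1, 0.6, -0.17, -0.2, 0, 1, 0.6, -0.17, -0.2, 0]

```text
time: 16.12
eef_pos: [540.1, 254.8, 273.6]
tcp_rot: [0.0, 1.0, -0.001, -0.0]
contact_force: [-0.5, -0.2, -1.0]
finger_gap: 19.9
finger_force: 44.9
```

```bash
cat > t3.py <<'E'
from h import *
o=get_obs();print(o["time"],np.round(o["eef_pos"],1))
c=calibration("wrist");im=cv2.cvtColor(snapshot("wrist"),cv2.COLOR_RGB2GRAY);print(np.round(c["origin"]))
np.save("wr.npy",im)
def m(z,x0,x1,y0,y1,sx,sy):
    X,Y=np.meshgrid(np.arange(x0,x1,sx),np.arange(y0,y1,sy),indexing="ij")
    uv=proj(c,np.c_[X.ravel(),Y.ravel(),np.full(X.size,z)]).astype(np.float32)
    q=cv2.remap(im,uv[:,0].reshape(X.shape),uv[:,1].reshape(X.shape),cv2.INTER_LINEAR)
    for x,r in zip(X[:,0],q): print(x,"".join("%c"%("  .:-=+*#%@"[min(10,v//22)]) for v in r))
m(12,536,624,70,145,6,2)
m(12,630,692,60,170,3,1.5)
E
python3 t3.py
```

```text
16.1167 [540.1 254.8 273.6]
[606. 255. 433.]
536 +==----*#####*====+###################
542 +==----*#==++=======+*################
548 +==----+#*@@@@@**%@@@=+*##############
554 +==----**+@@@@@##%@@%===========+#####
560 +==----*#*@@@@%*#@@@%==+#@@@@@@@**####
566 +==----+#*@@@@@**%@@@===#@@@@@@@#*####
572 +==----***@@@@@#*%@@%===*@@@@@@@**####
578 +==----*#*@@@@%**@@@%==+#@@@@@@@+*####
584 +==----*#*@@@@@**%@@@===%@@@@@@@**####
590 +==----***@@@@@#*%@@%===#@@@@@@@**####
596 +==----+#*@@@@@**@@@#==+#@@@@@@@+*####
602 +==----**+@@@@@@%@@@@===%@@@@@@@+*####
608 +==----*###############=#@@@@@@@**####
614 +==----+################%@@@@@@@**####
620 +==---:-==+###########################
630 .....-+===-:....-====================+*++**###############################
633 .....-++==-.....-============================+**##########################
636 .....=++=-:.....-==================================+*#####################
639 .....=*=:::.....-=======================================+*################
642 .....=*=--:....:=#*+======================================+###############
645 .....-+=---
[... 548 characters left out ...]
+===:::...-=#%###***#*+*#***+***#***+**##***++*##***+****+**+**#****
669 .....=+=-::.....-=========================================================
672 .....-+=-::.....-=========================================================
675 .....-+=-::.....-=========================================================
678 .....=+=-::.....-=========================================================
681 .....=+=-::.....-=========================================================
684 .....-+=--:.....-=========================================================
687 .....-+=-::.....-=========================================================
690 .....-+=-::.....-=========================================================
```

```bash
cat > t4.py <<'E'
from h import *
I={n:(calibration(n),cv2.cvtColor(snapshot(n),cv2.COLOR_RGB2GRAY)) for n in("side","scene")}
I["wrist"]=(calibration("wrist"),np.load("wr.npy"))
def m(n,z,x0,x1,y0,y1,sx,sy,asc=1):
    c,im=I[n];print(n,z)
    X,Y=np.meshgrid(np.arange(x0,x1,sx),np.arange(y0,y1,sy),indexing="ij")
    uv=proj(c,np.c_[X.ravel(),Y.ravel(),np.full(X.size,z)]).astype(np.float32)
    q=cv2.remap(im,uv[:,0].reshape(X.shape),uv[:,1].reshape(X.shape),cv2.INTER_LINEAR)
    for x,r in zip(X[:,0],q): print(x,"".join("%c"%("  .:-=+*#%@"[min(10,v//22)]) for v in r) if asc else r.tolist())
m("scene",68,610,690,-116,100,5,4)
m("wrist",12,580,581,80,140,2,1,0);m("side",12,580,581,80,140,2,1,0)
m("side",12,640,692,20,160,4,2)
E
python3 t4.py
```

```text
scene 68
610 -----=-:::::::::::::::::::::::::::::::::::::::::-==+++
615 ---=-=-:::::::::::::::::::::::::::::::::::::::::-==+++
620 --===--:::::::::::::::::::::::::-::::::::::::-::-==+++
625 --=----::::::::::::::::::::::::::::::::::::::-::-==+++
630 --==---:::::::::::::::::::::::::::::::::::::::::-==+++
635 --====-:::::::::-:::::::::::::::::::::::::::::::-==+++
640 --=-==-:::-::::::::::::::::::::::::::::::::::::::==++=
645 ---=-=-:::::::::::::::::::::::::::::::::::::::::-=+++=
650 --===--:::::::::::::::::::::::::::::::::::::::::-=+===
655 ::----:::::::::::::::::::::::::.::::::::.::.:::::-====
660 .:::::: ....... .................................:-==:
665 .::-:-:. .. ................. .......... ........--++:
670 .::::::..... ..... ..............................:-++:
675 ::::::.   .... ...  . . .   . ... .......  . ...:--=+:
680 :===--==-=-----==-=-----==-=----=====----=====--:-==--
685 :*+++++++++++++++++++++++++++++++++++++++++++++++----=
wrist 12
580 [95, 94, 97, 110, 134, 170, 182, 174, 161, 189, 231, 228, 228, 230, 231, 231, 230, 229, 224, 202, 162, 159, 166, 183, 219, 231, 230, 2
[... 759 characters left out ...]
*******############*+++++
656 **************++++++++=======+++++*******#######################*+++++
660 ***************++++++========+++**###########################****+++++
664 ***************+++++++=======+++**##################*******++=========
668 **************+++++++========++++**###*******+++++======--------------
672 **************+++++++========++++++++=====----------------------------
676 **************+++++++============-------------------------------------
680 **************+++++++============-------------------------------------
684 **************++++++++========++==------------------------------------
688 ***************++++++++===========------------------------------------
```

Request:
arm_command:
  targets: [1, 0.1, -0.5, 0.45, 0, 1, 0.1, -0.5, 0.45, 0, 1, 0.1, -0.5, 0.45, 0, 1, 0.1, -0.5, 0.45, 0, 1, 0.1, -0.5, 0.45, 0]

```text
time: 16.68
eef_pos: [555.0, 330.8, 206.1]
tcp_rot: [0.0, 1.0, 0.0, -0.001]
contact_force: [0.2, -0.5, -1.1]
finger_gap: 19.4
finger_force: 44.9
```

```bash
sed -i 's/^m(12.*//' t3.py; cat >> t3.py <<'E'
m(12,636,676,40,170,3,1.5)
print();m(12,560,600,60,150,12,1.5)
# native pixel window around chunk
u=proj(c,[[655,90,10]])[0].astype(int);print(u)
E
python3 t3.py
```

```text
16.6833 [555.  330.8 206.1]
[621. 331. 366.]
636 ...........  -=-::............:==================================++*###########*##*###*
639 ...........  -=-..............:========================================+######**##*####
642 ...........  -=:..............=**+======================================+*#####*##*####
645 ...........  :=-====+++++---======================+++++++++===+-=========+#####*##*####
648 ...........  -=+%%%%%%%%%*+***********#######%%%%%%%%%%%%%%%%%%%%%%@@@@@@#####**##*###*
651 ...........  -+*%@@@@@@@%%%@@@@@@@@@@@@@@@@@@@@@@@@@@@@@@@@@@@@@@@@@@@@@@%####**##*###*
654 ...........  -=+%@@@@@@@%@@@@@@@@@@@@@@@@@@@@@@@@@@@@@@@@@@@@@@@@@@@@@@@@#####***#*####
657 ...........  -+*@@@@@@@@%@@@@@@@@@@@@@@@@@@@@@@@@@@@@@@@@@@@@@@@@@@@@@@@@#####***#*###*
660 ........... .-=+%@@@@@@@%@@@@@@@@@@@@@@@@@@@@@@@@@@@@@@@@@@@@@@@@@@@@@@@@%####***#*###*
663 ...........  -=======---=@@@@@@@@@@@@@@@@@@@@@@@@%%%%%###%%%%%#######****#####**#***###
666 ...........  :=-:::......:::::-+*#***=+***+******++*#*+**+**#++*+=+**+**=+*#*+++=+*****
669 . .........  -=:..............:========================================================
672 ........ .. .:=-..............:========================================================
675 .  .... ...  -=:..............:========================================================

560 ==::-------------*#%@@@@@#*%@@@@*======%@@@@@@@@%+=+*#######
572 --:--------------+#%@@@@@%#%@@@%*====+#%@@@@@@@@@+=+########
584 ==---------------+#%@@@@@%*%@@@@*=====*@@@@@@@@@%+=+########
596 ==:--------------+#%%@@@@%#%@@@%*=====+%@@@@@@@@%+=+*#######
[463  93]
```

```bash
python3 - <<'E'
from m import *
ps("amp top",[(287,13),(392,30),(370,100),(258,92)],90)
ps("rest",[(168,72),(221,108),(72,234),(15,190)],14)
from plan import plan
plan((555,331,206,0),[(460,230,240,0),(440,90,240,0),(440,-50,240,-20),(405,-180,240,-37),(399,-209,150,-37)])
E
```

```text
amp top 90 [[351.0, -109.0], [363.0, -29.0], [432.0, -39.0], [430.0, -121.0]]
rest 14 [[351.0, -210.0], [385.0, -162.0], [512.0, -255.0], [475.0, -306.0]]
(460, 230, 240, 0) [-0.633, 0.673, -0.227, 0.0] 
(440, 90, 240, 0) [-0.134, 0.934, 0.0, -0.0] 
(440, -50, 240, -20) [0.0, 0.933, 0.0, 0.056] 
(405, -180, 240, -37) [0.08, 0.894, 0.0, 0.047] 
(399, -209, 150, -37) [0.085, 0.178, 0.6, -0.0] 
end [ 399.1 -209.   150.   -37.1]
```

Request:
arm_command:
  targets: [1, -0.633, 0.673, -0.227, 0, 1, -0.633, 0.673, -0.227, 0, 1, -0.633, 0.673, -0.227, 0, 1, -0.633, 0.673, -0.227, 0, 1, -0.633, 0.673, -0.227, 0, 1, -0.633, 0.673, -0.227, 0]

```text
time: 17.23
eef_pos: [460.8, 229.0, 242.8]
tcp_rot: [-0.001, 1.0, -0.001, 0.002]
contact_force: [0.2, -0.3, -0.7]
finger_gap: 19.9
finger_force: 44.9
```

Request:
arm_command:
  targets: [1, -0.134, 0.934, 0, 0, 1, -0.134, 0.934, 0, 0, 1, -0.134, 0.934, 0, 0, 1, -0.134, 0.934, 0, 0, 1, -0.134, 0.934, 0, 0]

```text
time: 17.65
eef_pos: [440.8, 87.2, 241.1]
tcp_rot: [0.0, 1.0, -0.002, 0.001]
contact_force: [0.1, 0.6, -1.1]
finger_gap: 19.8
finger_force: 44.9
```

```bash
python3 t2.py | head -90 | sed -n '/tray side/,$p'
```

```text
tray side
526 ------:::::::::::::::::::::::::::::::---
530 -==================================-----
534 -==============+++++++++++++++++++==---=
538 -=========----=++++++++++++++++++++==-==
542 -========-----==+++++++++++++++++++==-==
546 -==-====+++++======++++++++++++++++=====
550 -======++**+++==--===++++++++++++++=====
554 -======++**++++======++++++++++++++=====
558 -======+****++++**+++++++++++++++++=====
562 -======+****++++**+++++++++++++++++=====
566 -======+****++++**++=++++++++++++++=====
570 -======++***++++***++++++++++++++++=====
574 =======++**++++****++++++++++++++++=====
578 -======++**++++****++++++++++++++++=====
582 -======++***+++***+++++++++++++++++=====
586 -======+****++++**++=++++++++++++++=====
590 -======+****++++**++=++++++++++++++=====
594 -======++***++++***++++++++++++++++=====
598 -======+++*+++++***++++++++++++++++=====
602 -======+++*++++****+++++++++++++++======
606 -=======++++++++**+++++++++++++++++=====
610 -=======++++++++**+++++++++++++++++=====
614 -=========+++++++++++++++++++++++++=====
618 -====----===+++++++++++++++++++++++=====
622 -===--
[... 196 characters left out ...]
-=+++++++++++=====
642 --:::--====-----------===++++++++=======
646 -:::--=====--======++++++++++++++++=====
650 -----=======++++*******++++++++++++=====
654 ++++=++++**************++++++++++++=====
658 *****************#*****++++++++++++=====
662 ********************++==================
666 ****#********+++====--------------=====-
670 +++***+++====---------------------======
674 --===-----------------------------======
678 ----::----------------------------======
682 -:::::----------------------------======
686 -::::::---------------------------=====-
690 -::::::::::::::::::::::::::::::::-=====-
plate side
536 ...-+***+++====-:.....................
542   .-+***++=====-:::::::::::::::::::...
```

```bash
sed -i '/^m("/d' t4.py; cat >> t4.py <<'E'
m("side",64,630,690,60,170,3,2)
m("scene",64,630,690,60,130,3,2)
np.save("sd.npy",I["side"][1])
E
python3 t4.py
```

```text
side 64
630 ........................:::-::-:---------===-=====+=+++
633 .......................:-==++============+++++*********
636 ......................:-+******++++++********##########
639 ......................:=+**##********##################
642 .....................:-=+*############################*
645 .....................:-+**##################******+++++
648 .....................:-=+***+**#####*****+++++====-----
651 ......................:--=---=+++++======--------------
654 .................... ..::::::-----:::::----------------
657 .......................:::::::::::::::::---------------
660 ..................... ..:::::::::::::::----------------
663 .......................:::::::::::::::::---------------
666 .......................::::::::::::::::::::::::::::::::
669 .................... ..:::::::::::::::::::::::.::::::::
672 .................... ..:::::::::::.....................
675 .......................:::::::::::.::.::.::.::::::::.::
678 ::::::::::::::::::::::::::::::::::::::::::::--:--------
681 ::::::::-----------:::::::::::-------=====---==========
684 --------
[... 216 characters left out ...]
++++++===-=+++++++++
639 :::::::::====+====-======-+++++++++
642 ::::::::-=======+========-=+=====++
645 ::::::::-========+=======--------==
648 ::::::::--===============-=------==
651 :::::::::--=============--==-======
654 ........:------========---=========
657 .........:::--==----=---:----------
660 .........:----+++-.====-:--------=-
663 .........::---+++-:=++=-:----------
666 .........:----+++-:=++=-:----------
669 .........:::--+++-:=++=-:------====
672 . ...   .:----==+-:-=+=:-------==++
675 .........:-====-=----=-:-------==++
678 ===-----:::-===--------:-------=+++
681 ++++++++=-------------::-------====
684 +++++++++==--------==--:----------=
687 +++++++++++=-------==-:------------
```

The pile check agrees across views: all five offcuts are in the tray. Two lie stacked and leaning with tops no higher than about 48 mm, so their centres are well below 46 mm, and the plate is clear. Next is the rest.

Request:
arm_command:
  targets: [1, 0, 0.933, 0, 0.056, 1, 0, 0.933, 0, 0.056, 1, 0, 0.933, 0, 0.056, 1, 0, 0.933, 0, 0.056, 1, 0, 0.933, 0, 0.056]

```text
time: 18.27
eef_pos: [440.8, -52.0, 240.5]
tcp_rot: [0.0, 0.984, -0.177, -0.0]
contact_force: [-1.0, 0.9, -1.7]
finger_gap: 19.5
finger_force: 44.9
```

Request:
arm_command:
  targets: [1, 0.08, 0.894, 0, 0.047, 1, 0.08, 0.894, 0, 0.047, 1, 0.08, 0.894, 0, 0.047, 1, 0.08, 0.894, 0, 0.047, 1, 0.08, 0.894, 0, 0.047, 1, 0.08, 0.894, 0, 0.047]

```text
time: 18.77
eef_pos: [405.9, -179.2, 240.5]
tcp_rot: [-0.0, 0.948, -0.318, -0.0]
contact_force: [0.4, -0.2, -1.3]
finger_gap: 20.0
finger_force: 44.9
```

Request:
arm_command:
  targets: [1, 0.085, 0.178, 0.2, 0, 1, 0.085, 0.178, 0.4, 0, 1, 0.085, 0.178, 0.6, 0, 1, 0.085, 0.178, 0.6, 0, 1, 0.085, 0.178, 0.6, 0, 1, 0.085, 0.178, 0.6, 0]

```text
time: 19.27
eef_pos: [400.6, -208.5, 152.4]
tcp_rot: [0.0, 0.948, -0.317, 0.001]
contact_force: [-0.4, -0.3, -0.9]
finger_gap: 19.6
finger_force: 44.9
```

```bash
python3 - <<'E'
from h import *
o=get_obs();c=calibration("wrist");im=snapshot("wrist");print(o["time"],np.round(o["eef_pos"],1),np.round(o["tcp_rot"],4),np.round(o["joint_pos"],2))
a=2*np.degrees(np.arctan2(o["tcp_rot"][2],o["tcp_rot"][1]));print("yaw",a)
# rest map in the expected rest frame, z=14
g=cv2.cvtColor(im,cv2.COLOR_RGB2GRAY);t=np.radians(-37);u=np.array([np.cos(t),np.sin(t)]);v=np.array([-u[1],u[0]])
A,B=np.meshgrid(np.arange(-40,100,4),np.arange(-50,51,2),indexing="ij")
P=np.array([431,-233])+A[...,None]*u+B[...,None]*v
uv=proj(c,np.c_[P.reshape(-1,2),np.full(A.size,14)]).astype(np.float32)
q=cv2.remap(g,uv[:,0].reshape(A.shape),uv[:,1].reshape(A.shape),cv2.INTER_LINEAR)
for x,r in zip(A[:,0],q): print("%4d"%x,"".join("%c"%("  .:-=+*#%@"[min(10,w//22)]) for w in r))
E
```

```text
19.2667 [ 400.6 -208.5  152.4] [ 2.000e-04  9.483e-01 -3.173e-01  9.000e-04] [-0.56  0.16  1.87  0.    1.11  1.66]
yaw -36.994862593500635
 -40 ####+++++*@@@@@@@@@@#++++++*####%@@%%%%*@@#*##%%%+=
 -36 ####++**+*@@@@@@@@@@@@@@@@@@@@@@@@@%%%%*@@####*++==
 -32 #*+++++++#@@@@@@@@@@@@@@@@@@@@@@@@@%%%%*@@##+-=+++=
 -28 %%#==--=+#@@@@@@@@@@@@@@@@@@@@@@@@@%%%%*@@++=======
 -24 #*+=-===+*@@@@@@@@%@@@@@@@@@@@@@@@@%%%%*@@+++===--=
 -20 **#*=++++*@@@@@@@@%@@@@@@@@@@@@@@@@%%%%*@@=+++=====
 -16 %##=+=++=*@@@@@@@@%@@@@@@@@@@@@@@@@%%%%*@#=+==-==+=
 -12 ###**++++#@@@@@@@@%@@@@@@@@@@@@@@@@%%%%*#+=+***++++
  -8 #**++==++*@@@@@@@@%@@@@@@@@@@@@@@@@%%%%+#+===++++++
  -4 %%#+===++*@@@@@@@@@@@@@@@@@@@@@@@@@%%%%*#++===+++**
   0 %%%++++=+#@@@@@@@@%@@@@@@@@@@@@@@@@%%%%*#+++++++===
   4 %##*+++++#@@@@@@@@%@@@@@@@@@@@@@@@@%%%%+#****++===+
   8 %%%#*+===*@@@@@@@@%@@@@@@@@@@@@@@@@%%%%+#**+++++*++
  12 #%%***+==*@@@@@@@%%@@@@@@@@@@@@@@@@#%%%*#*++++**+++
  16 %%#+=====#@@@@%%%%%@@@@@@@@@@@@@@@@#%%%+#++==+*++==
  20 %%%*++==-#@%%%%%%#%@@@@@@@@@@@@@@@@#%%%+#+++===+++=
  24 ##%*+++==#@%%%%%%#%@@@@@@@@@@@@@@@@#%%%+#+++
[... 333 characters left out ...]
%###*#+===+++++=
  52 ##%*=====#@@@@@@@@%@@@@@@@@@@@@@@@@%###+#++===++**+
  56 #*++-=+++#@%@@@@@@%@@@@@@@@@@@@@@@@%###+#***+++++**
  60 ##+++=+**#@@@@@@@@%@@@@@@@@@@@@@@@@%###+#++****=+++
  64 %%%*====+#@@@@@@@@%@@@@@@@@@@@@@@@@%###+#++++++====
  68 *##*+++==#@@@@@@@@%@@@@@@@@@@@@@@@@####+#+==+++++++
  72 ##%#+++==#@@@%@@@%@@@@@@@%@@%@@@#######+#+=+===++==
  76 %%#%%%%******************************+=++==+===++++
  80 %%##%%##%%%%%%####%%#%%%#%%@@@%%%*++++++*++==+++=++
  84 %%%##%#%%%%#*#######**###**#%%%%#*+=====++++++++===
  88 #%%##%###%%%###******++**#######%%%#+=+=====++++++*
  92 %###%%###%%##%%%%%#***#%%#**####%@%%%%+==++++===++=
  96 %%####**#%%%%%#########*##%%%%%%%%%%#%%*=+++==+==+*
```

Request:
arm_command:
  targets: [1, -0.027, 0, 0.12, 0, 1, -0.027, 0, 0.24, 0, 1, -0.027, 0, 0.34, 0, 1, -0.027, 0, 0.41, 0, 1, -0.027, 0, 0.44, 0, 1, -0.027, 0, 0.455, 0, 1, -0.027, 0, 0.457, 0, 1, -0.027, 0, 0.457, 0]

```text
time: 19.98
eef_pos: [396.7, -206.9, 83.1]
tcp_rot: [0.0, 0.948, -0.318, 0.001]
contact_force: [-0.5, 0.1, -1.7]
finger_gap: 19.4
finger_force: 44.9
```

Request:
arm_command:
  targets: [1, 0, 0, 0, 0, 1, 0, 0, 0, 0, 1, 0, 0, 0, 0]

```text
time: 20.23
eef_pos: [396.3, -206.8, 82.5]
tcp_rot: [0.0, 0.948, -0.318, 0.0]
contact_force: [0.7, 0.4, -1.5]
finger_gap: 19.7
finger_force: 44.9
```

Request:
arm_command:
  targets: [1, 0, 0, 0.007, 0, 1, 0, 0, 0.007, 0, 0.1, 0, 0, 0.007, 0, 0.1, 0, 0, 0.007, 0, 0, 0, 0, 0.007, 0, 0, 0, 0, 0.007, 0, 0, 0, 0, 0.007, 0, 0, 0, 0, 0.007, 0]

```text
time: 20.9
eef_pos: [396.1, -206.7, 81.1]
tcp_rot: [-0.0, 0.948, -0.318, 0.0]
contact_force: [0.3, -0.2, 1.0]
finger_gap: 47.0
finger_force: 0.0
```

Request:
arm_command:
  targets: [0, 0, 0, -0.1, 0, 0, 0, 0, -0.3, 0, 0, 0, 0, -0.6, 0, 0, 0, 0, -0.95, 0, 0, 0, 0, -0.95, 0, 0, 0, 0, -0.95, 0, 0, 0, 0, -0.95, 0, 0, 0, 0, -0.95, 0]

```text
time: 21.57
eef_pos: [395.7, -206.5, 222.3]
tcp_rot: [-0.0, 0.948, -0.318, -0.001]
contact_force: [-0.7, -0.2, 0.3]
finger_gap: 46.7
finger_force: 0.0
```

```bash
python3 - <<'E'
from h import *
o=get_obs();c=calibration("wrist");im=snapshot("wrist");print(o["time"],np.round(o["eef_pos"],1),o["finger_gap"],o["finger_force"])
g=cv2.cvtColor(im,cv2.COLOR_RGB2GRAY);t=np.radians(-37);u=np.array([np.cos(t),np.sin(t)]);v=np.array([-u[1],u[0]])
for z in(29,):
    A,B=np.meshgrid(np.arange(-70,90,4),np.arange(-40,41,1.5),indexing="ij")
    P=np.array([431,-233])+A[...,None]*u+B[...,None]*v
    uv=proj(c,np.c_[P.reshape(-1,2),np.full(A.size,z)]).astype(np.float32)
    q=cv2.remap(g,uv[:,0].reshape(A.shape),uv[:,1].reshape(A.shape),cv2.INTER_LINEAR)
    for x,r in zip(A[:,0],q): print("%4d"%x,"".join("%c"%("  .:-=+*#%@"[max(0,min(10,(w-80)//14))]) for w in r.astype(int)))
E
python3 t4.py | head -12
```

```text
21.5667 [ 395.7 -206.5  222.3] 46.68341235897519 0.0
 -70 ..::--=#%*================---=========---:::-=#%+*+*+=
 -66 ---:..-%@@@@@@@@@@@@@@@@@@@@@@@@@@@@@@@%#**#*#@@*##%%%
 -62 ==-:..:%@@@@@@@@@@@@+%@@@@@@@@@@@@@@@@@%%##%#+@@#*****
 -58 ----:.-%@%%%%%%###**+@@@@@@@@@@@@@@@@@@@%##%##@@##%%%#
 -54 ::::..:++=%%%######*+%@@@@@@@@@@@@@@@@@@%##%##@@@@@@%#
 -50 ---:  :+++#%%#######+%@@@@@@@@@@@@@@@@@%%#%%**@@*##%%%
 -46 -==--:-+++#%%#######+%@@@@@@@@@@@@@@@@@@%##%**@@*+*###
 -42 ---====++=#%%######*+%@@@@@@@@@@@@@@@@@%%##%**@@*++*##
 -38 --=---=*+=#%%######++%@@@@@@@@@@@@@@@@@%%##%**@@#++**#
 -34 --===-=**+#%%######++%@@@@@@@@@@@@@@@@@%%##%**@@#****+
 -30 -::---+**+#%#######*= .......::::-*@@@@@%##%**@@#*+: .
 -26    .:-+@@%##########%+:::::::----+%@@@@%%##%**@@-::. .
 -22  ...::=@@%##########@@@@@@@@@@@@@@@@@@@%####**@@----::
 -18 :----:=@@%##########@@@@@@@@@@@@@@@@@@@%####**@@:::-::
 -14 -:--::=@@%##########@@@@@@@@@@@@@@@@@@@%####*#@*.:--:.
 -10 =-----=@@%##########@@@@@@@@@@@@@@@@%%%%####*+*=.:-===
  -6 . .:-:=@@%##########@@@@@@@@@@@@@@@@##%%####*+*- ....:
  -2 ...:-:=@@%##########@@
[... 1320 characters left out ...]
--=+*++******#%%%#*=::::.:::::::
side 64
630 ..................... .::::::::::---------==--======+++
633 ..................... .:-==++============+++++*********
636 ......................:-++****+++++++*********#########
639 ......................:=+**##********##################
642 .....................:-=+*###########################**
645 .....................:-+**#################*******+++++
648 .....................:-=+**+++**###******++++====------
651 ......................:--=---=+++++======--------------
654 ....................  .::::::-----:::::----------------
657 ........................::::::::::::::::---------------
660 ..................... ..:::::::::::::::----------------
```

```bash
python3 -c "
from plant import hand_in
print(hand_in())"
```

```text
the job is handed in; nothing more can be done
None
```

The job is handed in, with no verdict returned: by camera all five offcuts are in the tray (two lean on each other but sit low enough), the scraper is released upright in its rest, and I never moved near the brick, amp or wrench, though I didn't re-measure them.

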